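Set and lock the length stop of a portioning guide, and keep hold of it

ROBOT

A 6-joint arm with a two-finger parallel gripper is mounted at the origin on a cart in front of the work surface, level with it; the furniture and walls round the work are solid. World frame = base frame: x ahead of the robot, y to its left, z up, the work surface at z = 0. Lengths are in mm, angles in degrees, forces in N, time in s.
With the tool pointing down it reaches from about 300 to 850 mm from the base axis. Payload 4.2 kg.
Tool frame: the origin (TCP) lies midway between the tips of the shut fingers; the grasp point (between the pads) lies 19 mm behind it; x points along the fingers, y is the direction in which the jaws open and shut, and the axes are right-handed (so a half turn about x gives the same grasp; the last joint's range is limited). The gripper opens to 91 mm and grips with 3 to 60 N. Pads are 32 mm wide; open, the fingers measure 118 mm over their backs; the gripper's body (76 mm by 178 mm) begins 60 mm behind the grasp point.
Start: joints at [-65.604, 18.312, 89.639, -0, 72.044, -1.146], TCP at [247.934, -518.818, 213.976] pointing down, gripper open.
Joint ranges: [-177.97, 177.97], [-48.28, 115.42], [12.27, 149.76], [-77.06, 257.06], [2.81, 150.46], [-146.56, 146.56]. Speed limits (degrees/s): [147.25, 147.25, 180, 180, 180, 180].

INTERFACE

Orientations are given as [roll, pitch, yaw] about the fixed x, y, z axes, in that order (R = Rz(yaw) Ry(pitch) Rx(roll)).
In Python, from workcell import env gives the robot as it stands.
- The arm moves only by the shell command python3 -m handwheel 'ROWS' [FORCE]. ROWS is text: rows parted by semicolons, each of 7 numbers parted by spaces: the turn, a rotation vector about the tool's x, y, z in degrees, then the shift along the tool's x, y, z in m, then the finger opening in m, from 0 to 0.0912. In form: rx ry rz x y z grip; .... A call has 1 to 12 rows; each row is the pose to reach, as a shift and turn from the pose commanded when the call began, along the tool's axes at that moment; what a row does not reach only later rows make up. A row lasts 1/12 s, in which the tool goes at most 41.7 mm and 7.16 degrees, less where a joint would pass 70% of its speed; a pose out of reach is approached as far as the arm can. A call with a gripper value outside its range is refused whole. The fingers move at their own pace and stop on an object; FORCE is the grip in N (left out, the last holds). Time passes only in rows, so rows that repeat a pose let the fingers close. It gives the time, the measured TCP pose, the force and the opening at its end, in the units of the state.
- env.state(): the state, without advancing time (a new reading comes with each control period).
- env.grab_frame(name): name is "scene" or "top"; returns the picture (384x512x3 uint8, red, green, blue); there is no depth.
- env.get_calibration(name): a dict with "mtx" (3x3 intrinsics, pixels), "T" (4x4, takes a point from camera to world coordinates). Camera axes: x right, y up, looking along -z (the intrinsics and any distortion apply to the point x, -y, -z); pixel columns grow to the right and rows downward; lengths in mm; the calibration is good to about 2 mm. A picture is of the moment at which its call begins. get_calibration takes no time and is no camera call.
- env.job_done(): hands the job in, once; it reports no verdict.
The state is a dict: "time_s": time; "qpos": joint angles; "qvel": joint speeds; "effort": joint torques, N m; "ee_pos": TCP position; "ee_rot": TCP orientation; "force": force on the tool from outside, world axes, zero at the start; "torque": the same for the moment, N m; "gripper_width": finger opening in mm.
Only numpy, scipy, OpenCV 4.12 (cv2) and the standard library are available. Lean on these libraries where they do the work, as an engineer would, in place of code of your own. Each camera call takes 0.05 s, during which the arm holds its last target. There are 200 camera calls.

TASK

Pull the sliding leg of the portioning guide out against its light return spring until the outer face of its stop plate is level with the pointer on the scale, and while holding the leg there swing the cam lever fully closed against the leg. Never close the lever while the stop is off the mark. Finish still holding: the program ends with the fingers squeezing the closed lever and the leg together, the stop at the pointer; leave the other things alone.

Things in the scene. Friction and masses are not known exactly. Their poses are not given: they have to be found in the camera images.
- guide: Portioning guide screwed to the worktop; place and yaw vary. Wooden base 280 (x) x 150 (y) x 12 mm high; origin at the centre of its underside, z up. A steel leg slides out along its +x axis (y = 0). A scale rail (12 mm wide, top z = 18 mm) runs along y = -66 mm. Four wooden knife-slot posts stand at x 109 to 129 mm, y = -45 and 55 mm, top z = 57 mm.
- collar (a point): Middle of the front of the fixed black collar out of which the leg slides, at x = -14, y = 0, z = 47 mm of the guide. Collar 30 mm wide, top z = 67 mm; an aluminium sleeve runs on behind it to x = -140 mm. On its +y side two 3 mm ears, above and below the lever, reach x = -2 mm at y 9 to 22 mm.
- leg: Sliding leg, moves only along the guide's x: steel bar 14 mm wide (y), 24 high, centre line y = 0, z = 47 mm of the guide, with a stop plate at its end. Axes as the guide's; origin on the centre line in the plate's inner face. Starts fully in, origin at x = 26 mm of the guide: 40 mm between collar and plate for a finger. Travel 60 mm. A spring draws it back in with 2 to 4 N: it must be held.
- stop_face (a point): Point on the outer face of the leg's aluminium stop plate, 8 mm in +x and 45 mm in -y from the leg's origin; moves with the leg. The plate is 8 mm thick and stands out from the bar to the -y side only: y -49 to 7 mm, z 16 to 62 mm of the guide. A finger beside the bar can push its inner face outward.
- pointer: The length mark: small fixed steel rider on the scale rail (18 x 18 x 7 mm) with an upright blade 3 mm thick (x), 12 mm wide, top 28 mm over the rail; 14 to 40 mm beyond the stop's outer face at the start. Origin in the middle of its underside, axes as the guide's; the mark is the blade's middle plane, x = 0.
- cam (a joint): Cam lever's angle, rad: 0 = fully closed, parallel to the leg and beside it; starts open at 0.34 to 0.46, swung out to the guide's +y side (limit 0.5). Upright hinge pin at x = -10, y = 13 mm of the guide. Friction, 1 to 2 N at the paddle, keeps it where it is left; it does not lock the leg by itself: the fingers must hold both.
- lever_tip (a point): Middle of the cam lever's free end, 72 mm from its pin. The lever is a black paddle pointing to +x, 8 mm thick, 22 mm high, centre z = 47 mm of the guide. Closed, it lies 2 mm beside the bar: bar and lever together are 24 mm wide, y -7 to 17 mm. At 0.46 rad the tip's outer face is at y = 49 mm.
- spice_jar: Bystander: small square glass spice jar, 42 x 42 x 96 mm, standing on the guide's base beside the sleeve (x about -110, y about 46 mm of the guide). Origin under its middle. To be left alone.
- mug: Bystander: purple mug, 82 x 118 x 94 mm, on the worktop to the left. Origin under its middle.
- peeler: Bystander: vegetable peeler with a yellow handle, 170 x 25 x 18 mm, on the worktop to the left. Origin under its middle.
- scissors: Bystander: kitchen scissors with yellow handles, 206 x 84 x 11 mm, on the worktop to the right. Origin under its middle.
- avocado: Bystander: dark green avocado, 88 x 65 x 65 mm, on the worktop to the right. Origin under its middle.

How it is judged (in metres and radians):
On the way:
1. the leg is held out at the pointer (within 4 mm) while the lever is still open (over 0.2 rad) (x of stop_face in the frame of pointer between -0.004 and 0.004 m and contact force between the fingers and leg above 0.5 N and value of joint cam above 0.2 rad), for 0.2 s.
At the end, for the whole second after the job is handed in: The stop plate's outer face is within 4 mm of the pointer's middle plane, the cam lever is within 0.08 rad of fully closed, and the fingers still press on both the leg and the lever (over 0.5 N each) (x of stop_face in the frame of pointer between -0.004 and 0.004 m and value of joint cam below 0.08 rad and contact force between the fingers and leg above 0.5 N and contact force between the fingers and cam above 0.5 N); the arm keeps its last pose, push and grip.
It fails at once if the lever is closed (under 0.15 rad) while the stop is more than 8 mm off the pointer (value of joint cam below 0.15 rad and not (x of stop_face in the frame of pointer between -0.008 and 0.008 m)).
It fails at once if a bystander (jar, mug, peeler, scissors or avocado) is displaced by more than 30 mm (distance of any of spice_jar, mug, peeler, scissors, avocado from where it was at the start of the episode above 0.03 m).
It also fails if it takes over 38 s, if anything falls off the work surface, if the arm or the gripper's body presses on something with over 40 N, if the wrist force passes 120 N, or if a joint passes its speed limit or range.

## Working session

There is one attempt and no reset: what is moved stays moved. The work goes in short steps, Python scripts to look and compute and a shell command to move; the robot and the scene stay as the last step left them, time stands still between calls to the robot, and variables do not carry over. Pictures are saved under pics/ and viewed, on a budget of 10 in all, crops included, one or two more only if the job needs it, and the job is handed in when it is done.

```bash
mkdir -p pics
python3 - <<'E'
from workcell import env
import cv2,numpy as np
for n in("scene","top"):
    im=env.grab_frame(n); cv2.imwrite(f"pics/{n}0.png",cv2.cvtColor(cv2.resize(im,(800,600),interpolation=cv2.INTER_CUBIC),cv2.COLOR_RGB2BGR))
    c=env.get_calibration(n); print(n,np.round(c["mtx"],1).tolist(),np.round(c["T"],3).tolist(),[k for k in c])
print(env.state())
E
```

```text
scene [[500.1, 0.0, 249.8], [0.0, 500.1, 198.6], [0.0, 0.0, 1.0]] [[-0.777, 0.26, -0.573, -243.039], [-0.629, -0.31, 0.713, 908.075], [0.008, 0.915, 0.404, 586.914], [0.0, 0.0, 0.0, 1.0]] ['mtx', 'T']
top [[434.6, 0.0, 252.8], [0.0, 434.6, 194.5], [0.0, 0.0, 1.0]] [[0.029, 0.999, -0.043, 430.397], [-1.0, 0.029, -0.001, -17.643], [0.0, 0.043, 0.999, 1200.982], [0.0, 0.0, 0.0, 1.0]] ['mtx', 'T']
{'time_s': 0.1, 'qpos': array([-6.56041086e+01,  1.83484402e+01,  8.96983447e+01, -6.14444718e-05,
        7.20418204e+01, -1.14639904e+00]), 'qvel': array([-0.03372299, -0.03928038, -0.22403274, -0.1025776 , -0.00065192,
        0.04867787]), 'effort': array([ 4.86750978e-04, -4.13334024e+01, -2.32510096e+01,  7.28785736e-02,
        4.21461754e-02, -5.59834052e-05]), 'ee_pos': array([ 247.745294  , -518.41401678,  213.20695971]), 'ee_rot': array([-91.10862124,  89.91139466, 114.43368822]), 'force': array([0.10061646, 0.60506325, 0.34992359]), 'torque': array([-0.00252146, -0.01702002, -0.00329852]), 'gripper_width': 91.12313559098985}
```

View pics/top0.png

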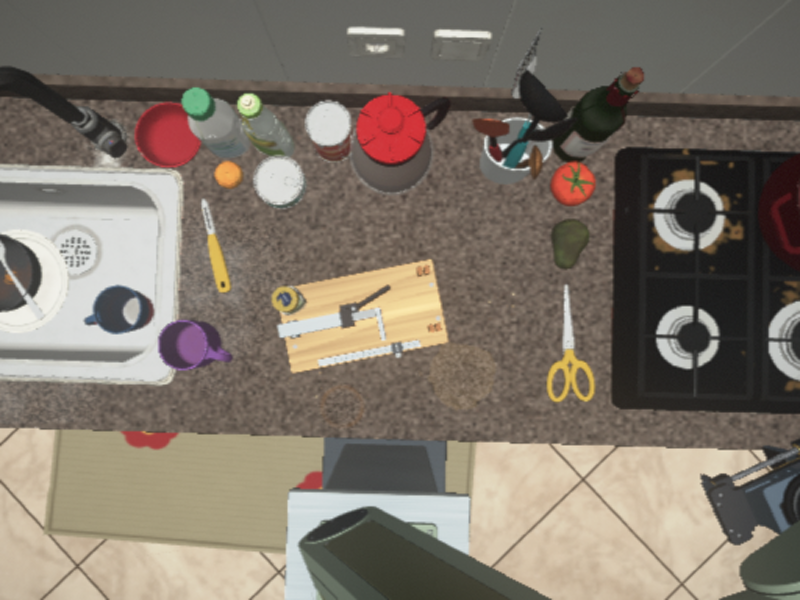

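View pics/scene0.png

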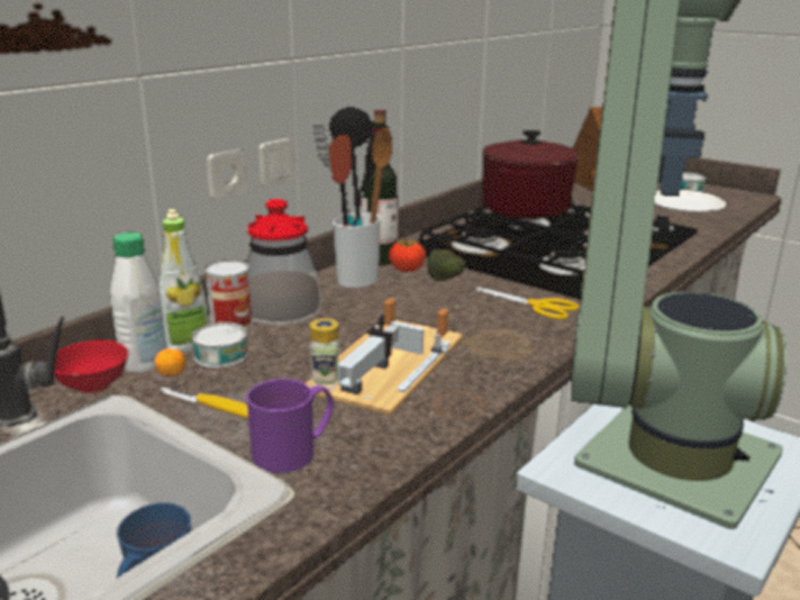

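Top: the guide lies with its +x to the right. The base corners are at about (432,261), (447,342) and (292,372), the collar is at (348,315), and the pointer is at (398,349). The scene view agrees. I'll enlarge the guide.

Run:
```python
from workcell import env
import cv2,numpy as np
im=np.mean([env.grab_frame("top").astype(float) for _ in range(3)],0).astype(np.uint8)
cv2.imwrite("pics/topraw.png",cv2.cvtColor(im,cv2.COLOR_RGB2BGR))
c=im[160:245,172:292]; cv2.imwrite("pics/top1.png",cv2.cvtColor(cv2.resize(c,None,fx=6.5,fy=6.5,interpolation=cv2.INTER_CUBIC),cv2.COLOR_RGB2BGR))
```

```text
(no output)
```

View pics/top1.png

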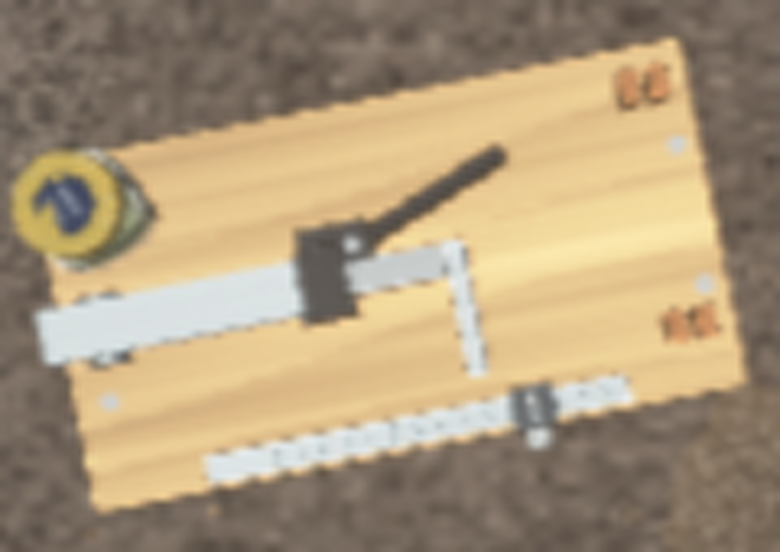

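The crop shows base corners at (677,37), (748,380) and (98,512). The plate's outer top edge runs from (465,242) to (486,372), the lever tip is at (500,156), and the dark rider spans x from 514 to 556 at y of about 407. The hinge pin is at (353,243).

```bash
cat > h.py <<'E'
from workcell import env
import numpy as np,cv2
from scipy.optimize import least_squares
from scipy.spatial.transform import Rotation as R
def cam(n):
    c=env.get_calibration(n); return c["mtx"],np.array(c["T"])
def proj(n,P):
    K,T=cam(n); p=(np.atleast_2d(P)-T[:3,3])@T[:3,:3]
    return np.c_[K[0,2]+K[0,0]*p[:,0]/-p[:,2],K[1,2]+K[1,1]*p[:,1]/p[:,2]]
def ray(n,u,v,z):
    K,T=cam(n); d=T[:3,:3]@np.array([(u-K[0,2])/K[0,0],-(v-K[1,2])/K[1,1],-1]); o=T[:3,3]
    return o+d*(z-o[2])/d[2]
def g2w(q,P):
    P=np.atleast_2d(P); c,s=np.cos(q[2]),np.sin(q[2])
    return np.c_[q[0]+c*P[:,0]-s*P[:,1],q[1]+s*P[:,0]+c*P[:,1],P[:,2]]
def w2g(q,P):
    d=np.atleast_2d(P)-[q[0],q[1],0]; c,s=np.cos(q[2]),np.sin(q[2])
    return np.c_[c*d[:,0]+s*d[:,1],-s*d[:,0]+c*d[:,1],d[:,2]]
E
python3 - <<'E'
from h import *
f=lambda x,y:(172+(x+.5)/6.5-.5,160+(y+.5)/6.5-.5)
px=np.array([f(677,37),f(748,380),f(98,512),f(465,242),f(486,372),f(353,243)])
G=np.array([[140,75,12],[140,-75,12],[-140,-75,12],[34,7,62],[34,-49,62],[-10,13,67.]])
r=least_squares(lambda q:(proj("top",g2w(q,G))-px).ravel(),[420,0,-1.5],x_scale=[100,100,1])
q=r.x; print(q,np.degrees(q[2]),np.round(r.fun.reshape(-1,2),1).tolist()); np.save("q.npy",q)
for nm,p,z in[("tip",(500,156),58),("riderL",(514,410),25),("riderR",(556,404),25),("bladeM",(536,405),46),("jar",(66,205),96),("plateout",(486,372),62)]:
    print(nm,w2g(q,ray("top",*f(*p),z)).round(1), ray("top",*f(*p),z).round(1))
print(g2w(q,[[20,0,47],[60,-66,25]]))
d=env.state(); print(d["ee_pos"],R.from_euler("xyz",d["ee_rot"],degrees=True).as_matrix().round(3).tolist())
E
python3 - <<'E'
import cv2,numpy as np
im=cv2.imread("pics/topraw.png")
E
python3 - <<'E'
from h import *
im=env.grab_frame("scene"); c=im[185:265,190:305]; cv2.imwrite("pics/sc1.png",cv2.cvtColor(cv2.resize(c,None,fx=6.5,fy=6.5,interpolation=cv2.INTER_CUBIC),cv2.COLOR_RGB2BGR))
q=np.load("q.npy")
p=proj("scene",g2w(q,[[140,75,12],[140,-75,12],[-140,-75,12],[34,-49,62],[34,-49,16],[60,-66,46]]))
print(((p-[190,185]+.5)*6.5-.5).round())
E
```

```text
[460.10032614  41.47907843  -1.34439659] -77.02825054805126 [[0.3, -0.3], [0.3, 0.5], [-0.3, 0.4], [-0.5, -0.8], [0.5, 0.2], [-0.3, 0.0]]
tip [[55.5 36.4 58. ]] [508.   -4.5  58. ]
riderL [[ 40.7 -66.2  25. ]] [404.7 -13.   25. ]
riderR [[ 58.3 -67.2  25. ]] [407.7 -30.4  25. ]
bladeM [[ 50.1 -65.6  46. ]] [407.4 -22.   46. ]
jar [[-115.1   48.2   96. ]] [481.2 164.4  96. ]
plateout [[ 32.9 -48.3  62. ]] [420.4  -1.4  62. ]
[[464.58973812  21.98946119  47.        ]
 [409.25282521 -31.80483283  25.        ]]
[ 247.87262576 -518.60008948  213.59912681] [[-0.0, 0.431, -0.902], [0.001, -0.902, -0.431], [-1.0, -0.001, -0.0]]
[[363. 115.]
 [689. 183.]
 [391. 498.]
 [531. 158.]
 [528. 265.]
 [597. 178.]]
```

View pics/sc1.png

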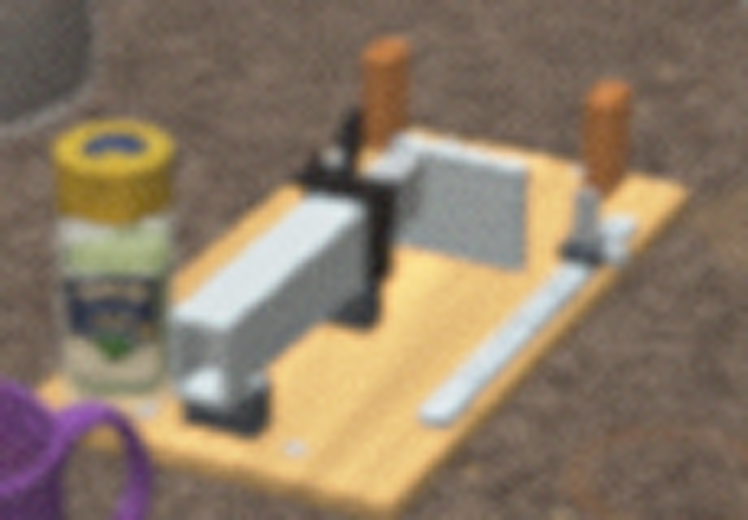

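Scene: the blade at (587,205) is clearly beyond the plate's edge, and the projected corners match. The lever is at about 0.34 rad and the pull is about 16 mm. I'll work out the approach to above guide (4, 5), with tool y along guide y and tool z along guide x.

```bash
cat >> h.py <<'E'
q=np.load("q.npy")
def go(gx,gy,z):
    "remaining tool-frame turn (deg) and shift (m) to guide pose, from measured pose"
    d=env.state(); M=R.from_euler("xyz",d["ee_rot"],degrees=True)
    c,s=np.cos(q[2]),np.sin(q[2]); W=R.from_matrix(np.array([[0,0,-1],[-s,c,0],[c,s,0]]).T)
    t=g2w(q,[[gx,gy,z]])[0]
    print("t",d["time_s"],"at guide",w2g(q,d["ee_pos"])[0].round(1),"F guide",w2g([0,0,q[2]],d["force"])[0].round(1),"w",round(d["gripper_width"],1))
    print("turn",(M.inv()*W).as_rotvec(degrees=True).round(2),"shift",M.inv().apply(t-d["ee_pos"]).round(1))
E
python3 -c "
from h import *
go(4,5,150)"
```

```text
t 0.3 at guide [ 498.2 -332.5  213.7] F guide [-0.2  0.4 -0.5] w 91.2
turn [-7.743e+01 -2.000e-02  2.000e-02] shift [  63.9 -408.9 -437. ]
```

```bash
python3 -m handwheel '-4 0 0 0 -0.012 -0.013 0.091; -10 0 0 0 -0.034 -0.037 0.091; -16 0 0 0 -0.058 -0.062 0.091; -22 0 0 0 -0.082 -0.088 0.091; -28 0 0 0 -0.106 -0.113 0.091; -35 0 0 0 -0.130 -0.139 0.091; -42 0 0 0 -0.154 -0.165 0.091; -49 0 0 0 -0.178 -0.190 0.091; -56 0 0 0 -0.202 -0.216 0.091; -63 0 0 0 -0.226 -0.242 0.091; -70 0 0 0 -0.250 -0.267 0.091; -77 0 0 0 -0.270 -0.289 0.091' 20; python3 -c "
from h import *
go(4,5,150)"
```

```text
time_s: 1.3
ee_pos: [392.5, -148.5, 214.1]
ee_rot: [94.4, 90.0, 17.3]
force: [-0.1, -0.9, -0.1]
gripper_width: 90.8
t 1.3 at guide [ 169.9 -108.5  214.1] F guide [ 0.8 -0.3 -0.1] w 90.8
turn [-0.05 -0.   -0.03] shift [  64.2  113.3 -166.1]
```

```bash
python3 -m handwheel '0 0 0 0.005 0.012 -0.018 0.088; 0 0 0 0.015 0.033 -0.048 0.085; 0 0 0 0.027 0.055 -0.080 0.082; 0 0 0 0.039 0.077 -0.112 0.080; 0 0 0 0.051 0.097 -0.142 0.080; 0 0 0 0.060 0.109 -0.160 0.080; 0 0 0 0.064 0.113 -0.166 0.080; 0 0 0 0.064 0.113 -0.166 0.080; 0 0 0 0.064 0.113 -0.166 0.080; 0 0 0 0.064 0.113 -0.166 0.080'
python3 - <<'E'
from h import *
go(4,5,30)
for n,b in(("top",(170,160,294,250)),("scene",(190,160,314,260))):
    im=env.grab_frame(n)[b[1]:b[3],b[0]:b[2]]
    cv2.imwrite(f"pics/{n}2.png",cv2.cvtColor(cv2.resize(im,None,fx=6,fy=6,interpolation=cv2.INTER_CUBIC),cv2.COLOR_RGB2BGR))
E
```

```text
time_s: 2.13
ee_pos: [466.4, 34.9, 150.4]
ee_rot: [31.7, 90.0, -45.8]
force: [0.1, 0.1, -0.8]
gripper_width: 79.9
t 2.1333 at guide [  7.8   4.6 150.4] F guide [-0.1  0.1 -0.8] w 79.9
turn [-0.49  0.04 -0.02] shift [120.4   0.3  -3.9]
```

View pics/scene2.png

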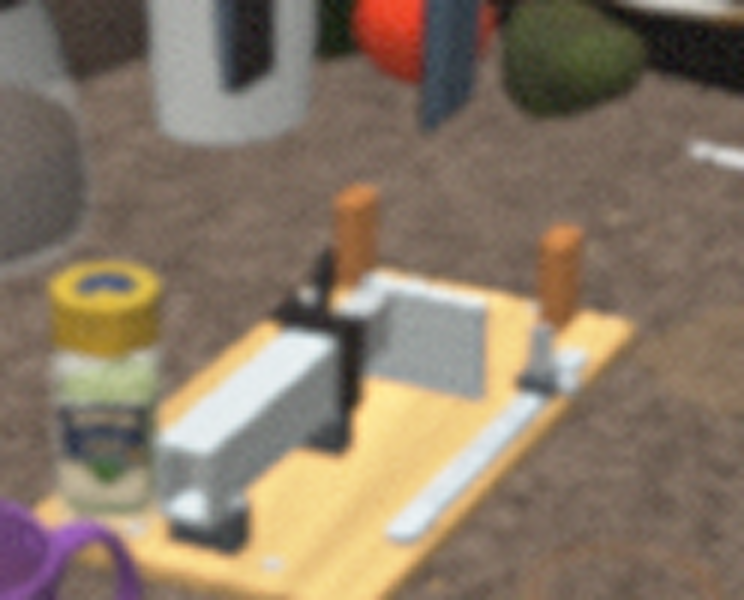

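The fingers hang above the guide with their tips at about (445,125) and (225,85), and nothing has been disturbed. I'll check these against the projection while re-centring to x = 3.

```bash
python3 - <<'E'
from h import *
g=w2g(q,env.state()["ee_pos"])[0]
P=[[g[0]+sx*16,g[1]+sy,g[2]] for sy in(-40,40) for sx in(-1,1)]
print(((proj("scene",g2w(q,P))-[190,160]+.5)*6-.5).round())
E
python3 -m handwheel '-0.5 0 0 0.01 0 -0.004 0.08; -0.5 0 0 0.03 0 -0.005 0.08; -0.5 0 0 0.05 0 -0.005 0.08; -0.5 0 0 0.06 0 -0.005 0.08; -0.5 0 0 0.06 0 -0.005 0.08; -0.5 0 0 0.06 0 -0.005 0.08'; python3 -c "
from h import *
go(3,5,30)"
```

```text
[[420. 124.]
 [454.  98.]
 [240.  91.]
 [277.  66.]]
time_s: 2.73
ee_pos: [465.4, 40.1, 90.2]
ee_rot: [-45.7, 90.0, -122.7]
force: [0.9, -0.3, 0.5]
gripper_width: 79.9
t 2.7333 at guide [ 2.5  4.8 90.2] F guide [0.5 0.8 0.5] w 79.9
turn [-0.01  0.01  0.01] shift [60.2  0.2  0.5]
```

```bash
python3 -m handwheel '0 0 0 0.01 0 0 0.08; 0 0 0 0.02 0 0 0.08; 0 0 0 0.03 0 0 0.08; 0 0 0 0.04 0 0 0.08; 0 0 0 0.05 0 0 0.08; 0 0 0 0.058 0 0 0.08; 0 0 0 0.058 0 0 0.08; 0 0 0 0.058 0 0 0.08'
python3 - <<'E'
from h import *
go(10,5,30)
b=(190,170,314,262); im=env.grab_frame("scene")[b[1]:b[3],b[0]:b[2]]
cv2.imwrite("pics/scene3.png",cv2.cvtColor(cv2.resize(im,None,fx=6,fy=6,interpolation=cv2.INTER_CUBIC),cv2.COLOR_RGB2BGR))
E
```

```text
time_s: 3.4
ee_pos: [465.9, 40.7, 32.4]
ee_rot: [74.1, 90.0, -2.9]
force: [0.6, 1.0, -0.7]
gripper_width: 79.9
t 3.4 at guide [ 2.1  5.4 32.4] F guide [-0.9  0.8 -0.7] w 79.9
turn [ 0.05  0.01 -0.04] shift [ 2.4 -0.4  7.9]
```

View pics/scene3.png

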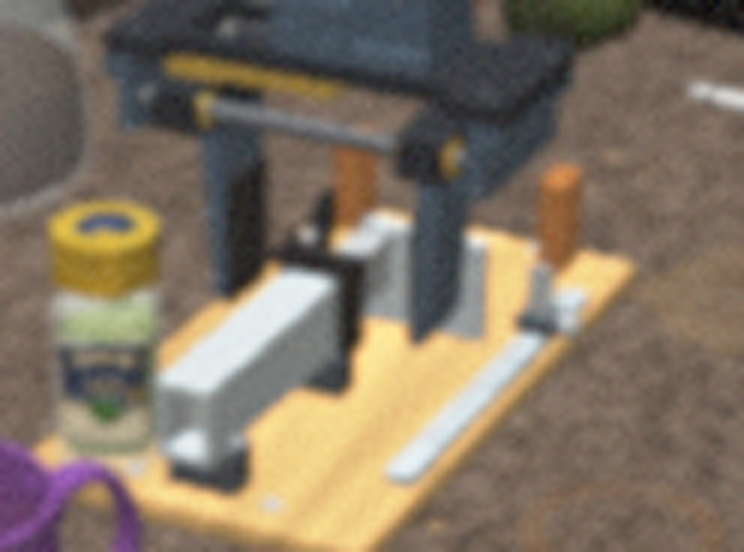

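The jaws straddle the bar and the lever, with the near finger at (440,330) beside the plate. Now I'll pull out slowly and watch the force.

```bash
for i in 1 ; do python3 -m handwheel '0 0 0 0 0 0.003 0.08; 0 0 0 0 0 0.004 0.08; 0 0 0 0 0 0.004 0.08'; python3 -c "
from h import *
go(26,5,32)"
python3 -m handwheel '0 0 0 0 0 0.003 0.08; 0 0 0 0 0 0.006 0.08; 0 0 0 0 0 0.007 0.08; 0 0 0 0 0 0.007 0.08; 0 0 0 0 0 0.007 0.08'; python3 -c "
from h import *
go(26,5,32)"
python3 -m handwheel '0 0 0 0 0 0.003 0.08; 0 0 0 0 0 0.006 0.08; 0 0 0 0 0 0.009 0.08; 0 0 0 0 0 0.009 0.08; 0 0 0 0 0 0.009 0.08; 0 0 0 0 0 0.009 0.08'; done
python3 - <<'E'
from h import *
go(26,5,32)
b=(190,170,314,262); im=env.grab_frame("scene")
a=env.grab_frame("top")[175:230,205:270]
o=[cv2.resize(im[190:245,230:295],None,fx=6,fy=9,interpolation=cv2.INTER_CUBIC),cv2.resize(a,None,fx=6,fy=9,interpolation=cv2.INTER_CUBIC)]
cv2.imwrite("pics/both4.png",cv2.cvtColor(np.hstack(o),cv2.COLOR_RGB2BGR))
E
```

```text
time_s: 3.7
ee_pos: [466.8, 36.7, 32.4]
ee_rot: [72.4, 89.9, -4.6]
force: [-0.7, -0.7, 0.4]
gripper_width: 80.0
t 3.7 at guide [ 6.2  5.5 32.4] F guide [ 0.6 -0.8  0.4] w 80.0
turn [ 0.05  0.02 -0.06] shift [ 0.4 -0.5 19.8]
time_s: 4.12
ee_pos: [468.0, 30.2, 32.0]
ee_rot: [105.2, 90.0, 28.3]
force: [-0.1, 1.2, 1.2]
gripper_width: 79.9
t 4.1167 at guide [12.8  5.2 32. ] F guide [-1.2  0.2  1.2] w 79.9
turn [ 0.05 -0.   -0.02] shift [ 0.  -0.2 13.2]
time_s: 4.62
ee_pos: [470.0, 21.2, 31.9]
ee_rot: [17.5, 90.0, -59.5]
force: [0.4, 1.3, 2.1]
gripper_width: 79.8
t 4.6167 at guide [21.9  5.1 31.9] F guide [-1.2  0.7  2.1] w 79.8
turn [ 0.07  0.01 -0.  ] shift [-0.1 -0.1  4.1]
```

View pics/both4.png

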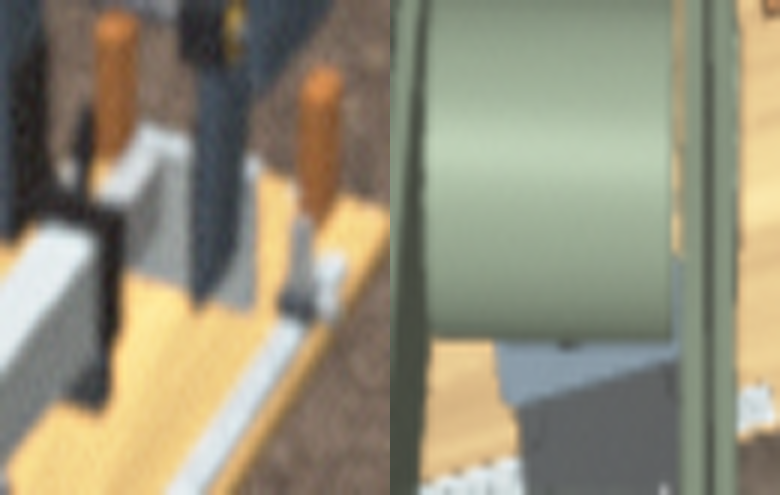

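The scene view shows the finger pressing on the plate, with the leg out and short of the pointer. The top view is blocked by the arm. I'll refine the needed pull from the clean early top picture with rectified edge profiles.

Run:
```python
from h import *
im=cv2.imread("pics/topraw.png").astype(np.float32)
g=cv2.cvtColor(im,cv2.COLOR_BGR2HSV)
def prof(xs,ys,z):
    P=np.array([[x,y,z] for y in ys for x in xs]); p=proj("top",g2w(q,P)).astype(np.float32)
    return cv2.remap(im,p[:,0].reshape(len(ys),-1),p[:,1].reshape(len(ys),-1),cv2.INTER_CUBIC).mean(0)
for nm,xs,ys,z,ch in[("plate B",np.arange(16,48,1.),np.arange(-44,-12,2),62,0),("rider R",np.arange(30,72,1.5),np.arange(-71,-60,2),25,2),("collar R",np.arange(-40,6,1.5),np.arange(-13,-9,1),67,2),("collar bar",np.arange(-40,6,1.5),np.arange(-4,5,1),67,2),("base end",np.arange(130,150,1.),np.arange(-20,20,4),12,2)]:
    v=prof(xs,ys,z)[:,ch]; dv=np.gradient(v,xs); 
    print(nm,list(zip(xs.tolist(),v.round().astype(int).tolist())))
```

```text
plate B [(16.0, 145), (17.0, 145), (18.0, 145), (19.0, 145), (20.0, 145), (21.0, 145), (22.0, 144), (23.0, 145), (24.0, 150), (25.0, 165), (26.0, 187), (27.0, 206), (28.0, 219), (29.0, 225), (30.0, 227), (31.0, 221), (32.0, 205), (33.0, 184), (34.0, 165), (35.0, 152), (36.0, 145), (37.0, 143), (38.0, 143), (39.0, 145), (40.0, 145), (41.0, 146), (42.0, 146), (43.0, 146), (44.0, 146), (45.0, 146), (46.0, 146), (47.0, 146)]
rider R [(30.0, 211), (31.5, 214), (33.0, 217), (34.5, 220), (36.0, 219), (37.5, 204), (39.0, 176), (40.5, 144), (42.0, 119), (43.5, 108), (45.0, 115), (46.5, 138), (48.0, 157), (49.5, 153), (51.0, 133), (52.5, 115), (54.0, 107), (55.5, 112), (57.0, 132), (58.5, 167), (60.0, 197), (61.5, 214), (63.0, 219), (64.5, 220), (66.0, 219), (67.5, 215), (69.0, 211), (70.5, 211)]
collar R [(-40.0, 216), (-38.5, 211), (-37.0, 188), (-35.5, 158), (-34.0, 126), (-32.5, 107), (-31.0, 96), (-29.5, 94), (-28.0, 94), (-26.5, 95), (-25.0, 95), (-23.5, 94), (-22.0, 94), (-20.5, 94), (-19.0, 94), (-17.5, 94), (-16.0, 98), (-14.5, 106), (-13.0, 153), (-11.5, 208), (-10.0, 234), (-8.5, 234), (-7.0, 239), (-5.5, 241), (-4.0, 242), (-2.5, 242), (-1.0, 242), (0.5, 240), (2.0, 239), (3.5, 238), (5.0, 238)]
collar bar [(-40.0, 220), (-38.5, 221), (-37.0, 212), (-35.5, 187), (-34.0, 152), (-32.5, 120), (-31.0, 103), (-29.5, 96), (-28.0, 95), (-26.5, 95), (-25.0, 95), (-23.5, 95), (-22.0, 95), (-20.5, 94), (-19.0, 94), (-17.5, 96), (-16.0, 110), (-14.5, 137), (-13.0, 169), (-11.5, 187), (-10.0, 195), (-8.5, 199), (-7.0, 200), (-5.5, 200), (-4.0, 199), (-2.5, 199), (-1.0, 200), (0.5, 200), (2.0, 201), (3.5, 201), (5.0, 201)]
base end [(130.0, 240), (131.0, 240), (132.0, 240), (133.0, 240), (134.0, 241), (135.0, 242), (136.0, 240), (137.0, 231), (138.0, 214), (139.0, 189), (140.0, 163), (141.0, 140), (142.0, 124), (143.0, 115), (144.0, 112), (145.0, 112), (146.0, 113), (147.0, 114), (148.0, 115), (149.0, 115)]
```

```bash
cat >> h.py <<'E'
def leg_edge(im,lo=20,hi=75):
    xs=np.arange(lo,hi,1.); zs=np.arange(20,34,2.)
    p=proj("scene",g2w(q,[[x,-49,z] for z in zs for x in xs])).astype(np.float32)
    v=cv2.remap(im.astype(np.float32),p[:,0].reshape(len(zs),-1),p[:,1].reshape(len(zs),-1),cv2.INTER_CUBIC).mean(0)
    return xs,(v[:,0]-v[:,2])   # red-blue: wood high, alu low
def look(n=8):
    ims,F,X=[],[],[]
    for _ in range(n):
        ims.append(env.grab_frame("scene").astype(float)); s=env.state(); F.append(s["force"]); X.append(s["ee_pos"])
    print("F guide",w2g([0,0,q[2]],np.mean(F,0)).round(2),"+-",np.std(F,0).round(1),"at",w2g(q,np.mean(X,0)).round(2))
    return np.mean(ims,0)
E
python3 - <<'E'
from h import *
c=cv2.cvtColor(cv2.imread("pics/sc1.png"),cv2.COLOR_BGR2RGB); i0=np.zeros((384,512,3),np.float32)
i0[185:265,190:305]=cv2.resize(c,(115,80),interpolation=cv2.INTER_AREA)
c=cv2.cvtColor(cv2.imread("pics/scene3.png"),cv2.COLOR_BGR2RGB); i3=np.zeros((384,512,3),np.float32)
i3[170:262,190:314]=cv2.resize(c,(124,92),interpolation=cv2.INTER_AREA)
i4=look(); np.save("i4.npy",i4)
print("px/mm",proj("scene",g2w(q,[[50,-49,26]]))-proj("scene",g2w(q,[[49,-49,26]])))
a,b,d=[leg_edge(i)[1].round().astype(int) for i in(i0,i3,i4)]; xs=leg_edge(i4)[0]
print([tuple(map(int,t)) for t in zip(xs,a,b,d)])
E
```

```text
F guide [[-2.29  0.62  0.96]] +- [0.3 0.3 0.5] at [[21.78  5.13 31.92]]
px/mm [[ 0.15755382 -0.15553019]]
[(20, 7, 6, 53), (21, 6, 5, 48), (22, 7, 6, 44), (23, 10, 8, 39), (24, 12, 10, 35), (25, 15, 13, 30), (26, 19, 17, 26), (27, 24, 22, 22), (28, 32, 29, 18), (29, 41, 39, 15), (30, 50, 48, 11), (31, 58, 57, 8), (32, 65, 66, 5), (33, 72, 74, 4), (34, 81, 83, 5), (35, 89, 91, 8), (36, 95, 97, 11), (37, 98, 101, 14), (38, 101, 103, 18), (39, 102, 104, 24), (40, 103, 105, 31), (41, 105, 107, 40), (42, 107, 108, 50), (43, 107, 108, 59), (44, 107, 108, 68), (45, 107, 107, 76), (46, 107, 107, 84), (47, 107, 106, 92), (48, 107, 106, 98), (49, 107, 106, 102), (50, 107, 106, 104), (51, 107, 106, 105), (52, 106, 106, 105), (53, 106, 106, 106), (54, 107, 106, 107), (55, 107, 106, 108), (56, 107, 106, 108), (57, 108, 106, 108), (58, 108, 106, 108), (59, 108, 106, 108), (60, 108, 106, 107), (61, 107, 106, 107), (62, 108, 107, 107), (63, 108, 107, 108), (64, 108, 108, 107), (65, 108, 107, 107), (66, 106, 106, 106), (67, 105, 105, 104), (68, 103, 104, 104), (69, 103, 103, 103), (70, 101, 101, 102), (71, 100, 99, 101), (72, 96, 96, 98), (73, 92, 92, 94), (74, 87, 88, 89)]
```

The force is -2.3 N (spring), and the image gives a pull of 11.7 mm at TCP x = 21.8. Contact at x of about 10.1 is just as expected. The needed pull is 15.1 to 15.3 mm, so I move 3.5 mm more.

```bash
python3 -m handwheel '0 0 0 0 0 0.002 0.08; 0 0 0 0 0 0.0035 0.08; 0 0 0 0 0 0.0035 0.08; 0 0 0 0 0 0.0035 0.08; 0 0 0 0 0 0.0035 0.08; 0 0 0 0 0 0.0035 0.08'
python3 - <<'E'
from h import *
i5=look(); xs,v=leg_edge(i5); _,v4=leg_edge(np.load("i4.npy"))
f=lambda v:xs[8:]@0 if 0 else np.interp(57,v[14:35],xs[14:35])
print("pull",f(v)-31.0,f(v4)-31)
c=i5[180:255,215:300].clip(0,255).astype(np.uint8); cv2.imwrite("pics/sc5.png",cv2.cvtColor(cv2.resize(c,None,fx=8,fy=8,interpolation=cv2.INTER_CUBIC),cv2.COLOR_RGB2BGR))
for px in(48.2,49.3):
    P=[[px,-60,20],[px,-72,46],[px,-60,46],[px,-49,62],[px,-49,16]]
    print(((proj("scene",g2w(q,P))-[215,180]+.5)*8-.5).round().tolist())
E
```

```text
time_s: 5.62
ee_pos: [470.8, 17.9, 31.9]
ee_rot: [23.3, 90.0, -53.6]
force: [0.7, 1.9, 0.4]
gripper_width: 80.1
F guide [[-1.87  0.8   0.85]] +- [0.4 0.6 0.4] at [[25.32  5.11 31.93]]
pull 14.956617393923743 11.738947934610174
[[500.0, 344.0], [538.0, 278.0], [503.0, 270.0], [472.0, 217.0], [468.0, 349.0]]
[[502.0, 343.0], [539.0, 276.0], [504.0, 269.0], [473.0, 216.0], [469.0, 347.0]]
```

View pics/sc5.png

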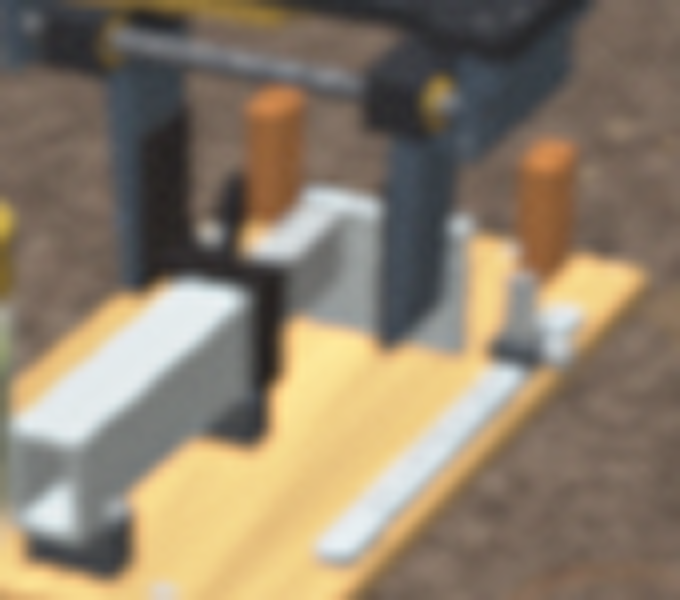

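The stop is 15.0 mm out and the blade mark is at 15.1 to 15.3, held for 1 s with the lever open. The picture has the plate edge at (464,350) level with the blade foot, as projected. Now I close the jaws in stages.

```bash
python3 -m handwheel '0 0 0 0 0 0 0.07; 0 0 0 0 0 0 0.06; 0 0 0 0 0 0 0.05; 0 0 0 0 0 0 0.042; 0 0 0 0 0 0 0.036; 0 0 0 0 0 0 0.032; 0 0 0 0 0 0 0.032; 0 0 0 0 0 0 0.032; 0 0 0 0 0 0 0.032' 12; python3 -c "
from h import *
go(25.3,5,32); xs,v=leg_edge(look(4)); print('pull',np.interp(57,v[14:35],xs[14:35])-31)"
python3 -m handwheel '0 0 0 0 0 0 0.030; 0 0 0 0 0 0 0.028; 0 0 0 0 0 0 0.026; 0 0 0 0 0 0 0.024; 0 0 0 0 0 0 0.022; 0 0 0 0 0 0 0.02; 0 0 0 0 0 0 0.02; 0 0 0 0 0 0 0.02; 0 0 0 0 0 0 0.02' 12
python3 - <<'E'
from h import *
go(25.3,5,32); i6=look(8); xs,v=leg_edge(i6); print('pull',np.interp(57,v[14:35],xs[14:35])-31)
c=i6[180:255,215:300].clip(0,255).astype(np.uint8); cv2.imwrite("pics/sc6.png",cv2.cvtColor(cv2.resize(c,None,fx=8,fy=8,interpolation=cv2.INTER_CUBIC),cv2.COLOR_RGB2BGR))
E
```

```text
time_s: 6.77
ee_pos: [470.7, 17.9, 31.9]
ee_rot: [-25.5, 90.0, -102.4]
force: [-1.9, 1.6, 0.7]
gripper_width: 32.5
t 6.7667 at guide [25.4  5.1 31.9] F guide [-2.  -1.5  0.7] w 32.5
turn [0.08 0.01 0.01] shift [-0.1 -0.1 -0.1]
F guide [[-1.96 -1.03  0.42]] +- [0.5 0.5 0.5] at [[25.34  5.06 31.94]]
pull 14.854479635459583
time_s: 7.72
ee_pos: [470.4, 17.8, 31.9]
ee_rot: [-85.4, 90.0, -162.3]
force: [-4.1, 0.7, 2.2]
gripper_width: 23.9
t 7.7167 at guide [25.3  4.7 31.9] F guide [-1.5 -3.8  2.2] w 23.9
turn [0.06 0.   0.04] shift [-0.1  0.3 -0. ]
F guide [[-0.75 -3.63  3.09]] +- [0.3 0.5 0.5] at [[25.34  4.76 31.93]]
pull 14.82520528018945
```

View pics/sc6.png

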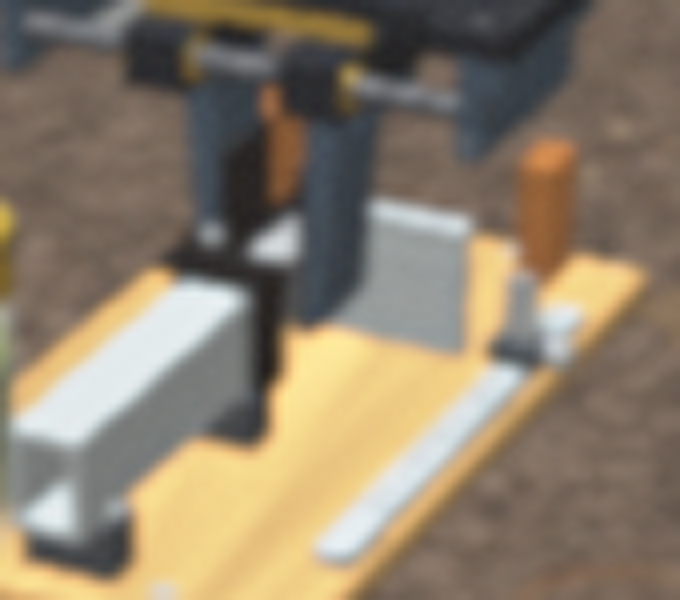

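The opening stopped at 23.9 mm, which is exactly bar plus lever at 24 mm. The picture shows both fingers closed on the collar side of the plate, with the plate edge unmoved at (464,350). I'll firm up the grip slightly, check, and hand in.

```bash
python3 -m handwheel '0 0 0 0 0 0 0.02; 0 0 0 0 0 0 0.02; 0 0 0 0 0 0 0.02; 0 0 0 0 0 0 0.02; 0 0 0 0 0 0 0.02; 0 0 0 0 0 0 0.02' 20
python3 - <<'E'
from h import *
go(25.3,5,32); xs,v=leg_edge(look(6)); p=np.interp(57,v[14:35],xs[14:35])-31; print('pull',p)
w=env.state()["gripper_width"]
if 23<w<25 and 13<p<17: env.job_done(); print("handed in",env.state()["gripper_width"])
E
```

```text
time_s: 8.62
ee_pos: [470.4, 17.8, 31.9]
ee_rot: [-81.7, 90.0, -158.7]
force: [-5.6, -1.7, 3.4]
gripper_width: 23.5
t 8.6167 at guide [25.4  4.8 31.9] F guide [ 0.4 -5.8  3.4] w 23.5
turn [0.06 0.01 0.04] shift [-0.1  0.2 -0.1]
F guide [[ 0.26 -5.23  4.18]] +- [0.4 0.5 0.4] at [[25.34  4.74 31.93]]
pull 14.858368740259763
the job is handed in; nothing more can be done
the job is handed in; nothing more can be done
```

I pulled the leg out with one finger against the stop plate, held it at the pointer for about 1 s with the lever open, then closed the jaws on the lever and bar together. I handed the job in at about 9 s, still squeezing at 20 N. No verdict is reported.

- **Stop position:** the stop is 14.9 mm out by the scene picture and 15.2 mm by the arm's position. The pointer mark measured 15.1 to 15.3 mm out, so the two readings differ by about 0.4 mm, well inside the 4 mm limit.
- **Lever:** the jaws stopped at 23.5 mm (23.9 mm before I firmed up the grip), which matches the 24 mm of bar and closed lever together. I inferred that the lever is fully closed from this width and did not measure its angle.
- **Grip:** the force on each finger was not measured. The tool showed about 5 N sideways and 4 N upward. With a 20 N grip, that means the bar is pressed somewhat harder than the lever.
- **Pulling force:** the tool no longer registered the spring's pull at the end (about 0 N, after about 2 N while pulling). I take this to be friction from the squeeze now holding the leg.
- **Pictures:** I viewed 9 of the 10 budgeted. The arm blocked the top camera during the pull, so the final alignment rests on the scene camera and arm position. None of the pictures showed a bystander disturbed, but I did not check their positions at the end.

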